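# Tighten the phone stand's loose thumbscrew

### The arm

A 6-joint arm with a two-finger parallel gripper is mounted at the origin on the work surface. World frame = base frame: x ahead of the robot, y to its left, z up, the work surface at z = 0. Lengths are in m, angles in rad, forces in N, time in s.
With the tool pointing down it reaches from about 0.4 to 0.825 m from the base axis. Payload 7 kg.
Tool frame: the origin (TCP) lies between the finger pads; the fingertips stand arm.nose_length ahead of it and the grasp point (between the pads) is the TCP (arm.nose_length is the distance from the TCP to the fingertips, in m); x points along the fingers, z is the direction in which the jaws open and shut, and the axes are right-handed (so a half turn about x gives the same grasp; the last joint's range is limited). The gripper opens to 88 mm and grips with 3 to 60 N. Pads are 19 mm wide; open, the fingers measure 130 mm over their backs; the gripper's body (78 mm by 193 mm) begins 47 mm behind the grasp point.
Start: joints at [-0.934, 0.359, 0.012, 0, -1.224, -0.288], TCP at [0.231, -0.634, 0.246] pointing down, gripper open.
Joint ranges: [-3.07, 3.07], [-1.43, 2.12], [-1.02, 1.25], [-3.03, 1.67], [-3.05, -0], [-3.03, 3.03]. Speed limits (rad/s): [2.39, 2.39, 3.01, 3.14, 3.14, 3.14].

### API

Orientations are given as [roll, pitch, yaw] about the fixed x, y, z axes, in that order (R = Rz(yaw) Ry(pitch) Rx(roll)).
In Python, from station import arm, viewer, spotter gives the robot as it stands.
- The arm moves only by the shell command python3 -m handwheel 'ROWS' [FORCE]. ROWS is a JSON object of lists of equal length, an entry for each row: "gripper": the gripper command: -1 is shut, 1 is fully open, values between are in proportion; "travel": the shift along the world's x, y, z each as a share of 500 mm, from -1 to 1, a list of three; "spin": the turn about the world's z as a share of 45 degrees, from -1 to 1. A call has 1 to 20 rows; each row is the pose to reach, as a shift and turn from the pose commanded when the call began; what a row does not reach only later rows make up. A row lasts 1/10 s, in which the tool goes at most 50 mm and 8.59 degrees, less where a joint would pass 70% of its speed; a pose out of reach is approached as far as the arm can. A call with a number of a shift or a turn outside -1 to 1 is refused whole. A call with a gripper value outside its range is refused whole. The fingers move at their own pace and stop on an object; FORCE is the grip in N (left out, the last holds). Time passes only in rows, so rows that repeat a pose let the fingers close. It gives the time, the measured TCP pose, the force and the opening at its end, in the units of the state.
- arm.get_state(): the state, without advancing time (a new reading comes with each control period).
- viewer.grab_frame(name): name is "scene" or "top"; returns a dict with "pixels" (480x640x3 uint8, blue, green, red), "fx", "fy", "cx", "cy" (pixels), "eye" and "attitude" of the camera in the world. Camera axes: x right, y down, z forward; pixel columns grow to the right and rows downward; lengths in m; the calibration is good to about 2 mm. A picture is of the moment at which its call begins. There is no depth.
- arm.job_done(): hands the job in, once; it reports no verdict.
Trained networks look in the newest picture that a camera, given by its name, has taken for a name from the list of things; names that differ only in an ending like _2 or _b are one class to them, and where a whole thing is asked for, a point or a joint stands for the part that bears it (a point fixed in the world has none). Each returns a list of dicts, best first, with "conf" (0 to 1); they miss things now and then, are a little off and sometimes report something else, mostly with a low value. They report only what shows in the picture. A call takes as long as a camera call.
- spotter.spot_in(camera, label): "rect" ([left, top, right, bottom] in pixels, round what is visible of it).
- spotter.tip_of(camera, label): "at" ([column, row] in pixels: a listed point, or the origin of a listed thing).
The state is a dict: "t": time; "q": joint angles; "qd": joint speeds; "joint_efforts": joint torques, N m; "eef_pos": TCP position; "ee_rot": TCP orientation; "force": force on the tool from outside, world axes, zero at the start; "moment": the same for the moment, N m; "width": finger opening in m.
Only numpy, scipy, OpenCV 4.12 (cv2) and the standard library are available. Lean on these libraries where they do the work, as an engineer would, in place of code of your own. Each camera call takes 0.05 s, during which the arm holds its last target.

### The job

The red thumbscrew on the folding phone stand has worked loose. With a fingertip, push its wings round clockwise (seen from above), stroke after stroke, until it is fully tight and turns no further. Push gently and do not pinch the screw, leave the stand standing where it is and do not disturb the ornaments around it, then draw the hand clear.

Things in the scene. Friction and masses are not known exactly. Their poses are not given: they have to be found in the camera images.
- stand: Aluminium phone stand, loose on the mantel, about 1.4 kg. Origin: centre of the underside of its base plate (120 mm in x, 200 in y, 14 high), z up. The screw's axis is vertical at its x = 0, y = +45 mm, over a dark clamp block (40 by 85 mm, centred at y = +32 mm, top 34 mm above the mantel; washer to 37 mm).
- bracket_top (a point): Top centre of the hinge bracket, on the stand at its y = -3 mm, 72 mm above the mantel; stand's axes. Bracket 26 (x) by 12 (y) mm, its face 42 mm from the screw's axis, and a 40 mm hinge barrel behind it: it stops a finger from circling the screw. From here the lever arm rises gently away to the stand's -y, to a 70 mm wide flat cradle at its y = -70 to -125 mm, up to 107 mm high.
- screw_top (a point): Centre of the top of the red thumbscrew, on its turning axis, 61 mm above the mantel. It turns with the screw: its x axis (and -x) points along the two wings. Each wing is an upright blade 6 mm thick, reaching from the 10 mm radius hub to 36 mm from the axis, from 38 to 62 mm above the mantel. z up.
- thumbscrew (a joint): Turn of the thumbscrew in rad, growing clockwise seen from above (tightening). It starts loose, between 0 and 1.3, and meets a hard stop, tight, at 6.3. It needs about 1 to 1.5 N pushed tangentially at the wings, stays where it is left and does not rise or sink as it turns.
- globe: Ornament, leave alone: glass snow globe, 72 mm across, 92 mm high, on a round wooden foot. Origin: centre of its underside.
- dinosaur: Ornament, leave alone: green plastic toy dinosaur, about 150 mm long (x, head at -x), 34 mm wide, 78 mm high. Origin: on the mantel under the middle of its trunk.
- candle: Ornament, leave alone: blue ceramic candle holder with a white tea light, 64 mm across, 48 mm high. Origin: centre of its underside.

How it is judged:
At the end, for the whole second after the job is handed in: The thumbscrew is turned clockwise to within 0.2 rad (11 degrees) of its hard stop; the stand stands flat and at rest within 30 mm of where it began; each ornament stands upright within 15 mm of where it began (value of joint thumbscrew above 6.1 rad and distance of stand from where it was at the start of the episode below 0.03 m and angle between stand's own z axis and vertical below 0.05 rad and linear speed of stand below 0.01 m/s and distance of each of globe, dinosaur, candle from where it was at the start of the episode below 0.015 m and angle between each of globe, dinosaur, candle's own z axis and vertical below 0.1 rad); the robot touches nothing.
It fails at once if the thumbscrew is pinched or pushed roughly (over 30 N) (contact force between the fingers and thumbscrew above 30 N).
It fails at once if the stand is lifted or tipped (height (world z) of stand above 0.008 m or angle between stand's own z axis and vertical above 0.12 rad).
It fails at once if the stand is shoved more than 30 mm (distance of stand from where it was at the start of the episode above 0.03 m).
It fails at once if an ornament is disturbed (distance of any of globe, dinosaur, candle from where it was at the start of the episode above 0.015 m).
It also fails if it takes over 61 s, if anything falls off the work surface, if the arm or the gripper's body presses on something with over 40 N, if the wrist force passes 120 N, or if a joint passes its speed limit or range.

## Working session

There is one attempt and no reset: what is moved stays moved. The work goes in short steps, Python scripts to look and compute and a shell command to move; the robot and the scene stay as the last step left them, time stands still between calls to the robot, and variables do not carry over. Pictures are saved under pics/ and viewed, and the job is handed in when it is done.

```bash
ls; mkdir -p pics; cat > h.py <<'E'
import numpy as np,cv2
from station import arm,viewer,spotter
from scipy.spatial.transform import Rotation as R
def rot(a):
    a=np.array(a,float)
    if a.shape==(3,3): return a
    if a.shape==(3,): return R.from_euler('xyz',a).as_matrix()
    return R.from_quat(a).as_matrix()
def proj(f,P):
    c=rot(f['attitude']).T@(np.array(P)-np.array(f['eye'])); return np.array([f['fx']*c[0]/c[2]+f['cx'],f['fy']*c[1]/c[2]+f['cy']])
def atz(f,uv,z):
    d=rot(f['attitude'])@np.array([(uv[0]-f['cx'])/f['fx'],(uv[1]-f['cy'])/f['fy'],1]); e=np.array(f['eye']); return e+d*(z-e[2])/d[2]
E
python3 - <<'E'
from h import *
print({k:np.round(v,3).tolist() for k,v in arm.get_state().items()},arm.nose_length)
H=dict(stand=0,bracket_top=.072,screw_top=.061,globe=0,dinosaur=0,candle=0)
for n in("scene","top"):
    f=viewer.grab_frame(n); cv2.imwrite(f'pics/{n}0.png',f['pixels']); print(n,f['fx'],f['eye'],f['attitude'])
    for l,z in H.items():
        for d in spotter.tip_of(n,l)[:2]: print(l,np.round(d['at'],1),round(d['conf'],2),np.round(atz(f,d['at'],z),4))
E
```

```text
pics
{'t': 0.0, 'q': [-0.934, 0.359, 0.011, -0.0, -1.224, -0.288], 'qd': [0.002, 0.0, -0.0, 0.0, -0.0, 0.001], 'joint_efforts': [0.001, -58.273, 29.305, 6.997, 0.007, -0.0], 'eef_pos': [0.231, -0.634, 0.245], 'ee_rot': [0.095, 1.569, 2.015], 'force': [0.345, -0.147, -0.287], 'moment': [0.03, 0.021, -0.066], 'width': 0.088} 0.019
scene 475.6448422601391 [1.06445164 0.64713671 0.61231122] [-2.19906255 -0.02333809  2.53207849]
stand [290.8 226.7] 0.69 [ 0.6058 -0.1026  0.    ]
stand [303.1 217.1] 0.21 [ 0.5614 -0.12    0.    ]
bracket_top [293.8 200.3] 0.64 [ 0.6017 -0.0952  0.072 ]
screw_top [300.4 212.5] 0.62 [ 0.6067 -0.0614  0.061 ]
globe [362.  286.5] 0.61 [0.5978 0.1418 0.    ]
globe [300.1 215.1] 0.42 [ 0.5626 -0.1309  0.    ]
dinosaur [213.1 239.3] 0.72 [ 0.771  -0.1533  0.    ]
candle [223.6 191.8] 0.77 [ 0.6654 -0.3225  0.    ]
top 468.71145189419116 [0.56581183 0.05772406 0.98297148] [-3.0750903   0.01458176 -1.59041357]
stand [406.3 251.8] 0.7 [ 0.6098 -0.1011  0.    ]
stand [412.4 249.4] 0.36 [ 0.6146 -0.114   0.    ]
bracket_top [413.  249.5] 0.65 [ 0.6108 -0.1026  0.072 ]
screw_top [389.1 248. ] 0.78 [ 0.6153 -0.0578  0.061 ]
globe [287.6 259.2] 0.78 [0.5994 0.1479 0.    ]
dinosaur [429.6 176.2] 0.68 [ 0.7688 -0.1553  0.    ]
candle [515.6 227.3] 0.86 [ 0.6565 -0.331   0.    ]
candle [426.2 176.1] 0.43 [ 0.7692 -0.1481  0.    ]
```

```bash
python3 - <<'E'
import cv2
a=cv2.imread('pics/top0.png')[130:370,260:580]; cv2.imwrite('pics/topc.png',cv2.resize(a,(800,600),interpolation=2))
a=cv2.imread('pics/scene0.png')[130:330,170:430]; cv2.imwrite('pics/scenec.png',cv2.resize(a,(780,600),interpolation=2))
E
```

```text
(no output)
```

View pics/topc.png

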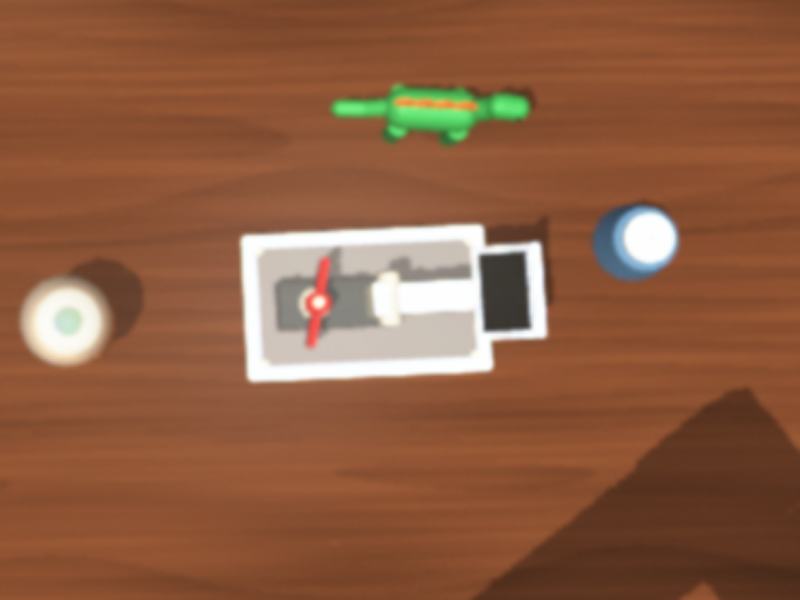

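View pics/scenec.png

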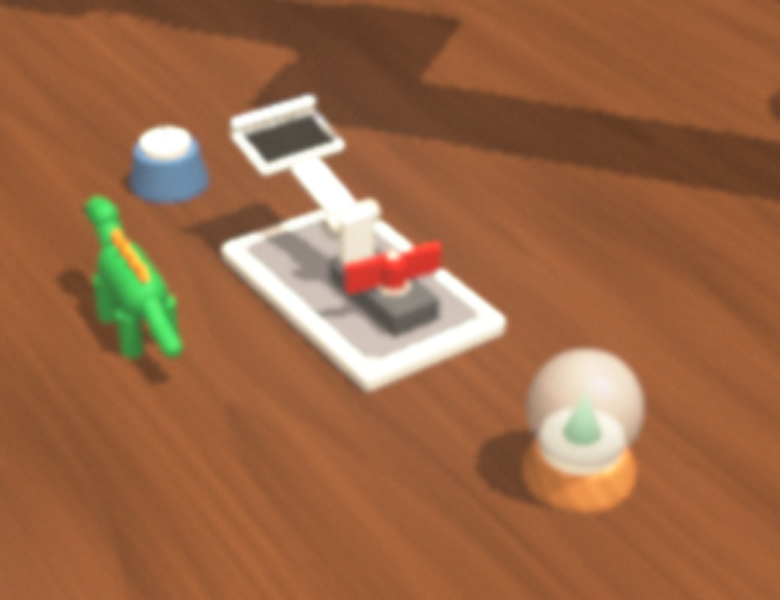

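Top view (2.5x crop): the screw hub is at about (317,302), with wing tips at (325,262) and (311,343), so the wings lie nearly along world x. The bracket is at (388,300), towards -y. The globe is on the left, the dinosaur at the top and the candle on the right, all well clear. Next I'll fit the axis and wing angle from the red pixels.

```bash
cat >> h.py <<'E'
def red(f,box):
    h=cv2.cvtColor(f['pixels'],cv2.COLOR_BGR2HSV); m=((h[...,0]<6)|(h[...,0]>174))&(h[...,1]>170)&(h[...,2]>90)
    k=np.zeros_like(m); l,t,r,b=[int(v) for v in box]; k[t:b,l:r]=1
    v,u=np.nonzero(m&k); return np.c_[u,v].astype(float)
def screw(c0=(.612,-.059)):
    out={}
    for n in("top","scene"):
        f=viewer.grab_frame(n); c=proj(f,[*c0,.055]); p=red(f,[c[0]-32,c[1]-32,c[0]+32,c[1]+32])
        out[n]=(f,p)
    return out
def topfit(f,p,z=.061):
    w=np.array([atz(f,q,z)[:2] for q in p]); m=w.mean(0); s,V=np.linalg.eigh(np.cov((w-m).T)); a=V[:,1]; e=(w-m)@a
    return m,np.degrees(np.arctan2(a[1],a[0]))%180,e.min(),e.max(),len(p)
E
python3 - <<'E'
from h import *
from scipy.optimize import least_squares
o=screw(); f,p=o['top']; print(topfit(f,p)); g,q=o['scene']; print(q.mean(0),q.min(0),q.max(0),len(q), atz(g,q.mean(0),.05))
# triangulate extremes: stand outline
s=arm.get_state(); Rm=rot(s['ee_rot']); print(Rm.round(2)); 
for n,F in(('top',f),('scene',g)):
    h=cv2.cvtColor(F['pixels'],cv2.COLOR_BGR2HSV)
    for P in([.612,-.059,.061],s['eef_pos']): print(n,proj(F,P))
    print(spotter.spot_in(n,'screw_top')[:1],spotter.spot_in(n,'stand')[:1])
E
```

```text
(array([ 0.61341778, -0.05350776]), np.float64(169.59055174857755), np.float64(-0.027912689578195392), np.float64(0.03008492035142087), 27)
[300.86153846 218.98846154] [285. 211.] [316. 226.] 260 [ 0.61036039 -0.05395598  0.05      ]
[[ 0.   -0.94 -0.34]
 [-0.   -0.34  0.94]
 [-1.   -0.   -0.  ]]
top [389.78357147 249.65078258]
top [796.11397356 488.83432522]
[{'rect': [384.0, 233.9, 389.3, 266.9], 'conf': 0.7}] [{'rect': [355.8, 220.8, 478.2, 284.9], 'conf': 0.58}]
scene [298.89571469 213.76473987]
scene [301.61620531  38.732716  ]
[{'rect': [287.5, 209.8, 315.2, 226.4], 'conf': 0.77}] [{'rect': [245.0, 165.2, 339.2, 258.8], 'conf': 0.79}]
```

```bash
python3 -m handwheel '{"gripper":[-1,-1,-1,-1,-1,-1,-1,-1,-1,-1],"travel":[[0.344,0.568,0],[0.344,0.568,0],[0.344,0.568,0],[0.344,0.568,0],[0.344,0.568,0],[0.344,0.568,0],[0.344,0.568,0],[0.344,0.568,0],[0.344,0.568,0],[0.344,0.568,0]],"spin":[1,1,1,1,1,1,1,1,1,1]}' 5
python3 - <<'E'
from h import *
s=arm.get_state(); print(s['q'],rot(s['ee_rot']).round(3))
f=viewer.grab_frame('top')
c=proj(f,[.612,-.0535,.055]); a=f['pixels'][int(c[1])-40:int(c[1])+40,int(c[0])-50:int(c[0])+50]
cv2.imwrite('pics/z1.png',cv2.resize(a,(800,640)[:2],interpolation=0)[:600]); h=cv2.cvtColor(a,cv2.COLOR_BGR2HSV)
m=(h[...,1]>150)&((h[...,0]<5)|(h[...,0]>172)); print(m.sum(), c)
v,u=np.nonzero(m); print(topfit(f,np.c_[u+int(c[0])-50,v+int(c[1])-40]))
E
```

```text
t: 2.0
eef_pos: [0.4024, -0.3508, 0.2456]
ee_rot: [1.877, 1.571, -1.701]
force: [-0.4, -0.3, -0.0]
width: 0.0132
[-3.49398415e-01  1.26196724e-01 -2.98390319e-01  1.18779545e-04
 -1.14618523e+00 -8.75979714e-02] [[-0.    -0.423 -0.906]
 [-0.    -0.906  0.423]
 [-1.     0.    -0.   ]]
89 [386.61951357 249.86686808]
(array([ 0.61133578, -0.05363155]), np.float64(168.6597604370996), np.float64(-0.03221679590319078), np.float64(0.03387903347281056), 89)
```

View pics/z1.png

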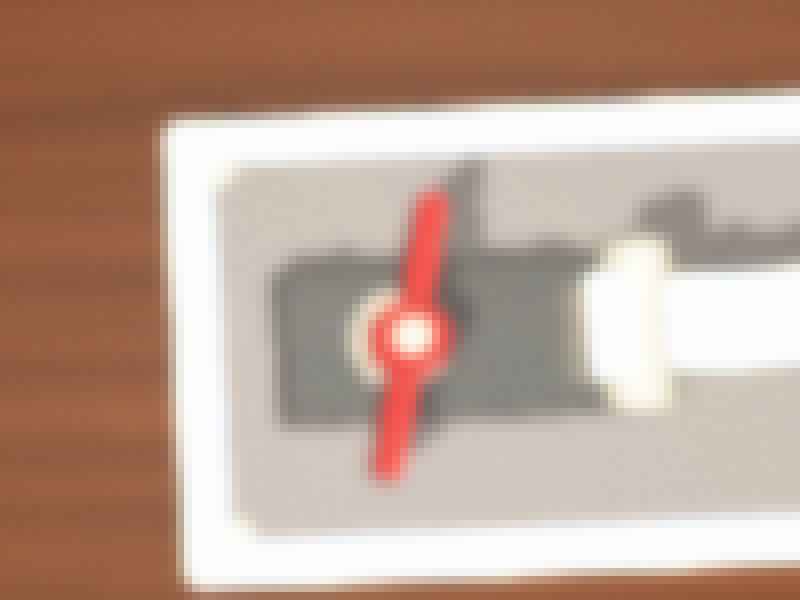

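The top crop shows the hub at about (412,335) and the wings at 169°, which agrees with the fit: axis (0.6115, -0.0535). Now I'll go behind the near wing and lower.

```bash
python3 -m handwheel '{"gripper":[-1,-1,-1,-1,-1,-1,-1,-1,-1,-1,-1,-1],"travel":[[0.344,0.56,0],[0.344,0.56,0],[0.344,0.56,0],[0.344,0.56,0],[0.344,0.56,0],[0.344,0.56,0],[0.344,0.56,0],[0.344,0.56,-0.1],[0.344,0.56,-0.2],[0.344,0.56,-0.24],[0.344,0.56,-0.24],[0.344,0.56,-0.24]],"spin":[0.11,0.11,0.11,0.11,0.11,0.11,0.11,0.11,0.11,0.11,0.11,0.11]}' 5
python3 - <<'E'
from h import *
s=arm.get_state(); print(s['q'])
f=viewer.grab_frame('scene'); a=f['pixels'][130:330,170:430]; cv2.imwrite('pics/s2.png',cv2.resize(a,(780,600),interpolation=2))
E
```

```text
t: 3.25
eef_pos: [0.5752, -0.0714, 0.126]
ee_rot: [1.814, 1.57, -1.678]
force: [0.4, -0.1, 1.1]
width: 0.0006
[ 2.14217912e-01  3.08720275e-01 -3.58792049e-01  7.39403654e-04
 -9.03477787e-01 -5.65888933e-01]
```

View pics/s2.png

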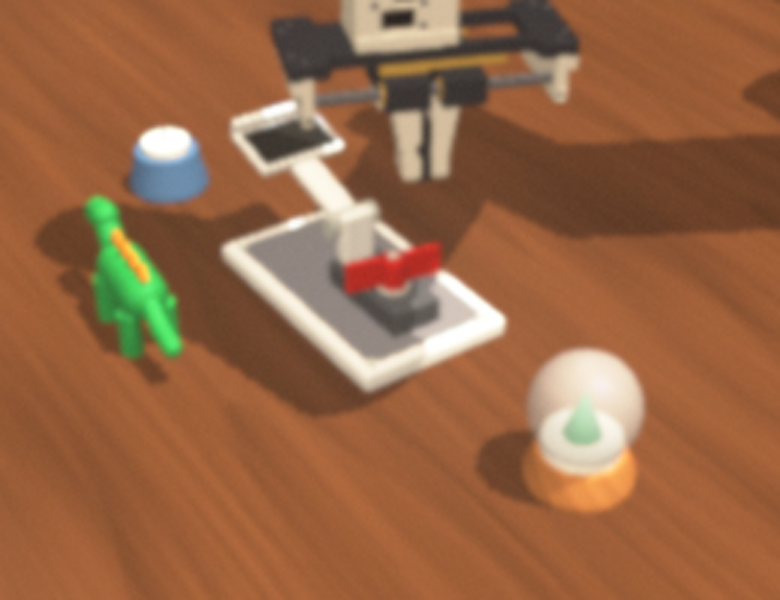

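```bash
for i in 1; do
python3 -m handwheel '{"gripper":[-1,-1,-1,-1,-1,-1],"travel":[[0,0,0],[0,0,0],[0,0,0],[0,0,0],[0,0,0],[0,0,0]],"spin":[1,1,1,1,1,1]}' 5
python3 -m handwheel '{"gripper":[-1,-1,-1,-1,-1,-1],"travel":[[0,0,0],[0,0,0],[0,0,0],[0,0,0],[0,0,0],[0,0,0]],"spin":[1,1,1,1,1,1]}' 5
python3 -m handwheel '{"gripper":[-1,-1,-1,-1,-1,-1],"travel":[[0,0,0],[0,0,0],[0,0,0],[0,0,0],[0,0,0],[0,0,0]],"spin":[1,1,1,1,1,1]}' 5
python3 -m handwheel '{"gripper":[-1,-1,-1,-1,-1,-1],"travel":[[0,0,0],[0,0,0],[0,0,0],[0,0,0],[0,0,0],[0,0,0]],"spin":[1,1,1,1,1,1]}' 5
done
python3 - <<'E'
from h import *
s=arm.get_state(); print(s['q'],s['eef_pos'],rot(s['ee_rot']).round(3)[:,2])
E
```

```text
t: 3.9
eef_pos: [0.5761, -0.0706, 0.1281]
ee_rot: [2.827, 1.567, 0.125]
force: [-0.6, 0.1, -0.4]
width: 0.0005
t: 4.5
eef_pos: [0.5761, -0.0706, 0.1281]
ee_rot: [2.038, 1.567, 0.122]
force: [-0.6, 0.7, 0.9]
width: 0.0005
t: 5.1
eef_pos: [0.5761, -0.0706, 0.1281]
ee_rot: [1.26, 1.567, 0.129]
force: [-0.0, 0.6, -0.9]
width: 0.0002
t: 5.7
eef_pos: [0.576, -0.0706, 0.1281]
ee_rot: [0.474, 1.567, 0.129]
force: [0.3, 0.3, 0.2]
width: 0.0002
[ 2.15136784e-01  3.05436079e-01 -3.58027566e-01  4.47237924e-04
 -9.03250149e-01  2.58106091e+00] [ 0.57602598 -0.07058258  0.1280773 ] [ 0.941 -0.338  0.004]
```

```bash
python3 -m handwheel '{"gripper":[-1,-1,-1,-1,-1,-1,-1,-1],"travel":[[0,0,-0.03],[0,0,-0.06],[0,0,-0.09],[0,0,-0.11],[0,0,-0.126],[0,0,-0.126],[0,0,-0.126],[0,0,-0.126]],"spin":[0.18,0.18,0.18,0.18,0.18,0.18,0.18,0.18]}' 5
cat > plan.py <<'E'
import sys,numpy as np
# plan.py cx cy th0 th1 x0 y0 n : shifts (share) from commanded x0,y0 along arc
cx,cy,a,b,x0,y0=map(float,sys.argv[1:7]); n=int(sys.argv[7]); r,d=.034,.0125
for t in np.linspace(a,b,n+1)[1:]:
    T=np.radians(t); p=np.array([cx,cy])+r*np.array([np.cos(T),np.sin(T)])+d*np.array([-np.sin(T),np.cos(T)])
    print(round(t,1),np.round((p-[x0,y0])/.5,3).tolist(),'spin',round((t-a)/45,3),p.round(4))
E
python3 - <<'E'
from h import *
s=arm.get_state(); print(s['eef_pos'],s['q'][5],s['force'],np.degrees(np.arctan2(*rot(s['ee_rot'])[[1,0],2]))%180)
f=viewer.grab_frame('scene'); a=f['pixels'][150:290,210:400]; cv2.imwrite('pics/s3.png',cv2.resize(a,(800,590),interpolation=2))
E
python3 plan.py .6105 -.0525 169 124 .575 -.07 9
```

```text
t: 6.5
eef_pos: [0.5753, -0.0703, 0.0633]
ee_rot: [0.28, 1.57, 0.071]
force: [-0.2, 0.5, 0.6]
width: 0.0008
[ 0.57525319 -0.07030516  0.06334504] 2.7168561310737176 [-0.16011411  0.47525511  0.58253204] 168.04087420462872
164.0 [-0.001, 0.03] spin -0.111 [ 0.5744 -0.0551]
159.0 [-0.001, 0.036] spin -0.222 [ 0.5743 -0.052 ]
154.0 [-0.001, 0.042] spin -0.333 [ 0.5745 -0.0488]
149.0 [-0.0, 0.049] spin -0.444 [ 0.5749 -0.0457]
144.0 [0.001, 0.055] spin -0.556 [ 0.5756 -0.0426]
139.0 [0.003, 0.061] spin -0.667 [ 0.5766 -0.0396]
134.0 [0.006, 0.067] spin -0.778 [ 0.5779 -0.0367]
129.0 [0.009, 0.072] spin -0.889 [ 0.5794 -0.0339]
124.0 [0.012, 0.077] spin -1.0 [ 0.5811 -0.0313]
```

View pics/s3.png

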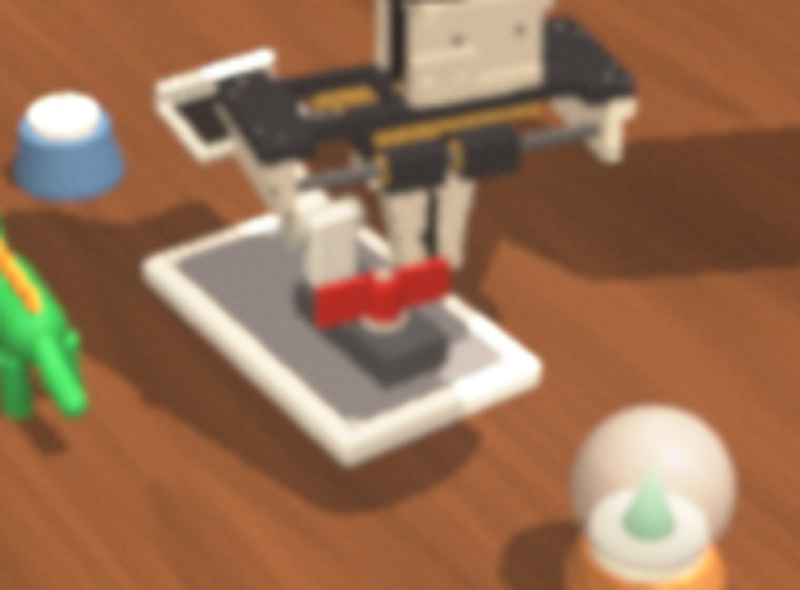

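```bash
python3 -m handwheel '{"gripper":[-1,-1,-1,-1,-1,-1,-1,-1,-1,-1,-1,-1,-1,-1],"travel":[[0,0.008,0],[0,0.016,0],[0,0.022,0],[0,0.026,0],[0,0.03,0],[0,0.036,0],[0,0.042,0],[0.001,0.049,0],[0.002,0.055,0],[0.004,0.061,0],[0.006,0.067,0],[0.009,0.072,0],[0.012,0.077,0],[0.012,0.077,0]],"spin":[0,0,0,0,-0.11,-0.22,-0.33,-0.44,-0.56,-0.67,-0.78,-0.89,-1,-1]}' 5
python3 - <<'E'
from h import *
s=arm.get_state(); print(s['eef_pos'],s['force'],np.degrees(np.arctan2(*rot(s['ee_rot'])[[1,0],2]))%180)
f=viewer.grab_frame('scene'); a=f['pixels'][150:290,210:400]; cv2.imwrite('pics/s4.png',cv2.resize(a,(800,590),interpolation=2))
E
python3 plan.py .6115 -.0535 124 79 .581 -.0315 9
```

```text
t: 7.95
eef_pos: [0.5803, -0.0317, 0.0624]
ee_rot: [-1.961, 1.57, -2.956]
force: [-1.5, -1.4, 1.0]
width: 0.0003
[ 0.58027088 -0.03166883  0.06238892] [-1.45627015 -1.4263544   0.99229716] 122.96992898790361
119.0 [0.006, 0.003] spin -0.111 [ 0.5841 -0.0298]
114.0 [0.011, 0.008] spin -0.222 [ 0.5863 -0.0275]
109.0 [0.015, 0.012] spin -0.333 [ 0.5886 -0.0254]
104.0 [0.02, 0.016] spin -0.444 [ 0.5911 -0.0235]
99.0 [0.026, 0.019] spin -0.556 [ 0.5938 -0.0219]
94.0 [0.031, 0.022] spin -0.667 [ 0.5967 -0.0205]
89.0 [0.037, 0.024] spin -0.778 [ 0.5996 -0.0193]
84.0 [0.043, 0.026] spin -0.889 [ 0.6026 -0.0184]
79.0 [0.049, 0.028] spin -1.0 [ 0.6057 -0.0177]
```

View pics/s4.png

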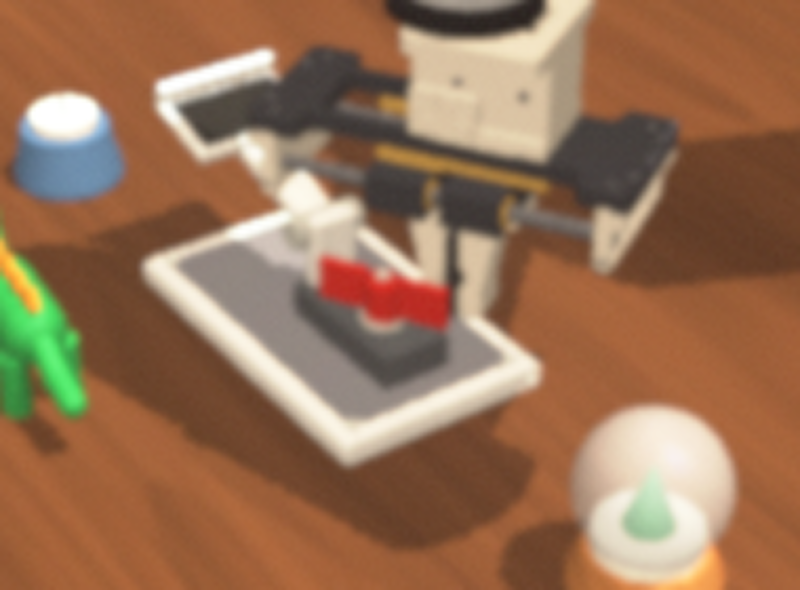

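The wing turns with the fingertip at about 2 N, and the stand hasn't moved. Continuing the arc.

```bash
python3 plan.py .6115 -.0535 79 34 .6055 -.0175 9; python3 plan.py .6115 -.0535 34 -11 .6375 -.024 9; python3 -m handwheel '{"gripper":[-1,-1,-1,-1,-1,-1,-1,-1,-1,-1],"travel":[[0.006,0.003,0],[0.011,0.008,0],[0.015,0.012,0],[0.02,0.016,0],[0.026,0.019,0],[0.031,0.022,0],[0.037,0.024,0],[0.043,0.026,0],[0.049,0.028,0],[0.049,0.028,0]],"spin":[-0.11,-0.22,-0.33,-0.44,-0.56,-0.67,-0.78,-0.89,-1,-1]}' 5

```

```text
74.0 [0.007, 0.0] spin -0.111 [ 0.6089 -0.0174]
69.0 [0.013, 0.0] spin -0.222 [ 0.612  -0.0173]
64.0 [0.019, 0.0] spin -0.333 [ 0.6152 -0.0175]
59.0 [0.026, -0.001] spin -0.444 [ 0.6183 -0.0179]
54.0 [0.032, -0.002] spin -0.556 [ 0.6214 -0.0186]
49.0 [0.038, -0.004] spin -0.667 [ 0.6244 -0.0196]
44.0 [0.044, -0.007] spin -0.778 [ 0.6273 -0.0209]
39.0 [0.049, -0.01] spin -0.889 [ 0.6301 -0.0224]
34.0 [0.054, -0.013] spin -1.0 [ 0.6327 -0.0241]
29.0 [-0.005, -0.004] spin -0.111 [ 0.6352 -0.0261]
24.0 [-0.0, -0.009] spin -0.222 [ 0.6375 -0.0283]
19.0 [0.004, -0.013] spin -0.333 [ 0.6396 -0.0306]
14.0 [0.008, -0.018] spin -0.444 [ 0.6415 -0.0331]
9.0 [0.011, -0.024] spin -0.556 [ 0.6431 -0.0358]
4.0 [0.014, -0.029] spin -0.667 [ 0.6445 -0.0387]
-1.0 [0.016, -0.035] spin -0.778 [ 0.6457 -0.0416]
-6.0 [0.018, -0.041] spin -0.889 [ 0.6466 -0.0446]
-11.0 [0.02, -0.047] spin -1.0 [ 0.6473 -0.0477]
t: 9.0
eef_pos: [0.6047, -0.0178, 0.0621]
ee_rot: [-1.303, 1.57, -3.081]
force: [-2.2, -0.5, -0.7]
width: 0.0005
```

```bash
python3 -m handwheel '{"gripper":[-1,-1,-1,-1,-1,-1,-1,-1,-1,-1],"travel":[[0.007,0,0],[0.013,0,0],[0.019,0,0],[0.026,-0.001,0],[0.032,-0.002,0],[0.038,-0.004,0],[0.044,-0.007,0],[0.049,-0.01,0],[0.054,-0.013,0],[0.054,-0.013,0]],"spin":[-0.11,-0.22,-0.33,-0.44,-0.56,-0.67,-0.78,-0.89,-1,-1]}' 5
python3 -m handwheel '{"gripper":[-1,-1,-1,-1,-1,-1,-1,-1,-1,-1],"travel":[[0.005,-0.004,0],[0.01,-0.009,0],[0.014,-0.013,0],[0.018,-0.018,0],[0.021,-0.024,0],[0.024,-0.029,0],[0.026,-0.035,0],[0.028,-0.041,0],[0.03,-0.047,0],[0.03,-0.047,0]],"spin":[-0.11,-0.22,-0.33,-0.44,-0.56,-0.67,-0.78,-0.89,-1,-1]}' 5
python3 - <<'E'
from h import *
s=arm.get_state(); print(s['eef_pos'],s['force'],s['q'][5],np.degrees(np.arctan2(*rot(s['ee_rot'])[[1,0],2]))%180)
f=viewer.grab_frame('scene'); a=f['pixels'][150:290,210:400]; cv2.imwrite('pics/s5.png',cv2.resize(a,(800,590),interpolation=2))
E
```

```text
t: 10.0
eef_pos: [0.632, -0.0241, 0.0622]
ee_rot: [-1.544, 1.57, 2.177]
force: [-0.8, 1.8, -1.2]
width: 0.0005
t: 11.0
eef_pos: [0.6472, -0.0478, 0.0625]
ee_rot: [-2.144, 1.57, 0.792]
force: [0.2, 2.4, -0.6]
width: 0.0009
[ 0.64719723 -0.04778608  0.06251336] [ 0.24897308  2.36595861 -0.58772214] -0.4316674336799341 168.2154807878372
```

View pics/s5.png

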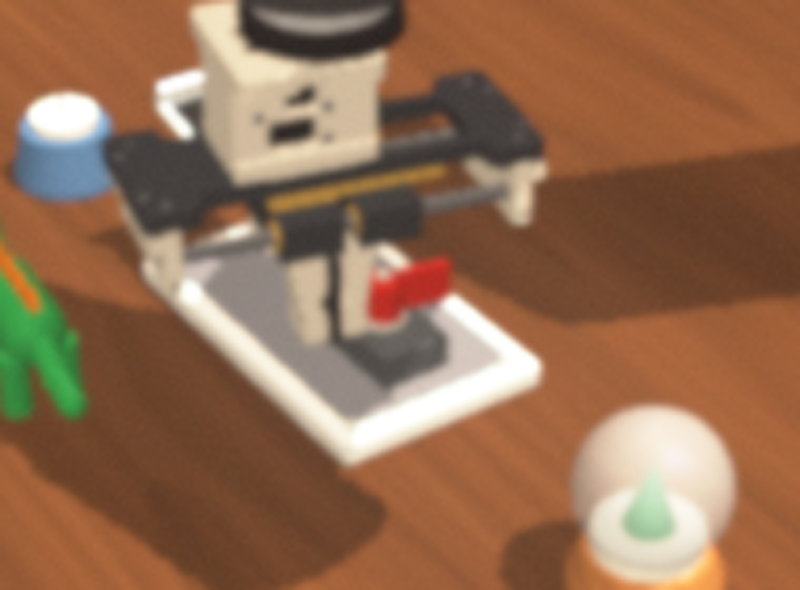

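Half a turn is done: the far wing now points +x and the other wing is on the near side. I'll push 10° more, back off, lift, unwind the wrist, and go behind the other wing.

```bash
python3 -m handwheel '{"gripper":[-1,-1,-1,-1,-1,-1,-1,-1,-1,-1,-1,-1],"travel":[[0,-0.006,0],[0,-0.013,0],[0,-0.013,0],[0.002,-0.003,0],[0.003,0.003,0],[0.003,0.003,0.05],[0.003,0.003,0.1],[0.003,0.003,0.14],[-0.05,0,0.14],[-0.1,-0.013,0.14],[-0.148,-0.025,0.14],[-0.148,-0.025,0.14]],"spin":[-0.11,-0.22,-0.22,-0.22,-0.22,-0.22,-0.22,-0.22,0,0.2,0.4,0.5]}' 5
python3 - <<'E'
from h import *
s=arm.get_state(); print(s['eef_pos'],s['q'][5],np.degrees(np.arctan2(*rot(s['ee_rot'])[[1,0],2])))
f=viewer.grab_frame('top')
c=proj(f,[.612,-.0535,.055]); a=f['pixels'][int(c[1])-40:int(c[1])+40,int(c[0])-50:int(c[0])+50]
cv2.imwrite('pics/z2.png',cv2.resize(a,(750,600),interpolation=0))
g=viewer.grab_frame('scene'); a=g['pixels'][150:290,210:400]; cv2.imwrite('pics/s6.png',cv2.resize(a,(800,590),interpolation=2))
E
```

```text
t: 12.25
eef_pos: [0.5703, -0.0607, 0.1329]
ee_rot: [-0.441, 1.57, 2.892]
force: [1.9, 0.0, 0.0]
width: 0.0003
[ 0.57027651 -0.06066781  0.13290428] -0.04228518715400311 -168.99707656875884
```

View pics/z2.png

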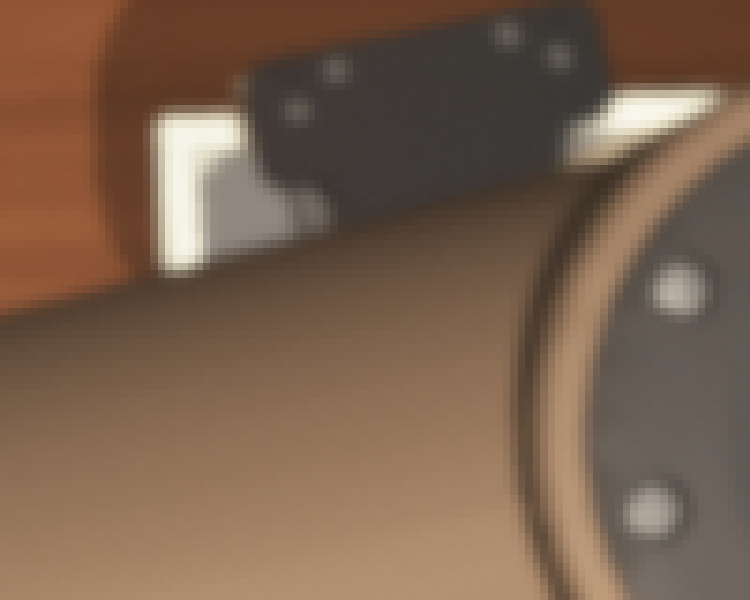

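View pics/s6.png

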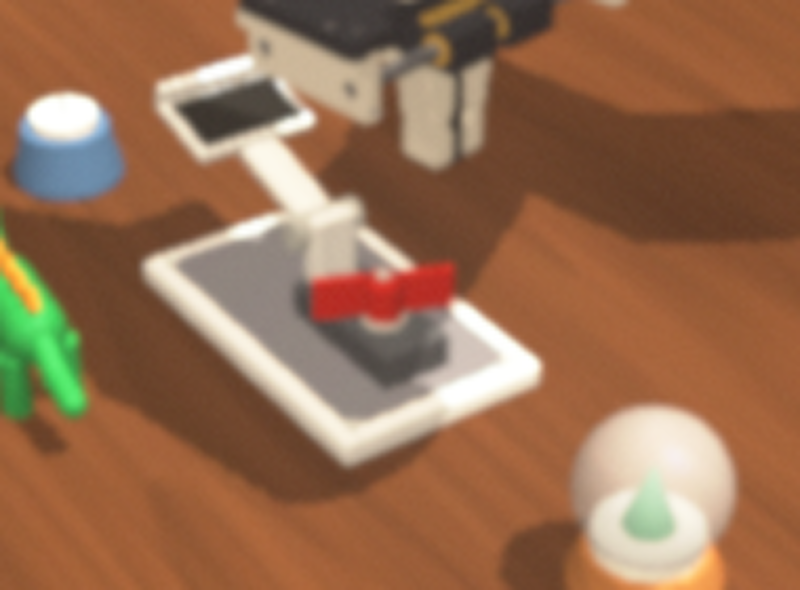

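The scene view shows the stand unmoved and the wings a little past their starting direction, at about 159° as planned. Unwinding.

```bash

python3 -m handwheel '{"gripper":[-1,-1,-1,-1,-1,-1],"travel":[[0,0,0],[0,0,0],[0,0,0],[0,0,0],[0,0,0],[0,0,0]],"spin":[1,1,1,1,1,1]}' 5
python3 -m handwheel '{"gripper":[-1,-1,-1,-1,-1,-1],"travel":[[0,0,0],[0,0,0],[0,0,0],[0,0,0],[0,0,0],[0,0,0]],"spin":[1,1,1,1,1,1]}' 5
python3 -m handwheel '{"gripper":[-1,-1,-1,-1,-1,-1],"travel":[[0,0,0],[0,0,0],[0,0,0],[0,0,0],[0,0,0],[0,0,0]],"spin":[1,1,1,1,1,1]}' 5
python3 -m handwheel '{"gripper":[-1,-1,-1,-1],"travel":[[0,-0.006,0],[0,-0.006,0],[0,-0.006,0],[0,-0.006,0]],"spin":[0.33,0.33,0.33,0.33]}' 5
python3 - <<'E'
from h import *
s=arm.get_state(); print(s['eef_pos'],s['q'][5],np.degrees(np.arctan2(*rot(s['ee_rot'])[[1,0],2]))%180)
f=viewer.grab_frame('scene'); 
h=cv2.cvtColor(f['pixels'],cv2.COLOR_BGR2HSV)
for n in (159,169): print([proj(f,[.6115+k*.036*np.cos(np.radians(n)),-.0535+k*.036*np.sin(np.radians(n)),.062]).round(1) for k in(1,-1)])
p=red(f,[270,190,330,240]); print(p[p[:,0].argmin()],p[p[:,0].argmax()],[p[p[:,0]==p[:,0].min()+2].min(0),p[p[:,0]==p[:,0].max()-2].min(0)])
E
```

```text
t: 12.95
eef_pos: [0.5737, -0.06, 0.1325]
ee_rot: [0.813, 1.571, -1.356]
force: [-1.0, 0.3, -0.4]
width: 0.0004
t: 13.55
eef_pos: [0.5737, -0.06, 0.1325]
ee_rot: [-0.248, 1.571, -1.632]
force: [0.2, 1.2, 0.4]
width: 0.0003
t: 14.15
eef_pos: [0.5737, -0.06, 0.1324]
ee_rot: [-1.156, 1.571, -1.755]
force: [0.4, 0.8, 0.3]
width: 0.0002
t: 14.55
eef_pos: [0.5735, -0.0631, 0.1325]
ee_rot: [-1.338, 1.571, -1.685]
force: [-0.4, -0.4, 0.6]
width: 0.0006
[ 0.57350529 -0.0631072   0.13247362] 2.565600012664241 160.1422494779814
[array([317.2, 212.6]), array([283.6, 216.5])]
[array([316.3, 211. ]), array([284.4, 218.1])]
[285. 217.] [317. 212.] [array([287., 217.]), array([315., 212.])]
```

```bash

python3 -m handwheel '{"gripper":[-1,-1,-1,-1,-1,-1,-1],"travel":[[0,0,-0.04],[0,0,-0.08],[0,0,-0.11],[0,0,-0.13],[0,0,-0.14],[0,0,-0.14],[0,0,-0.14]],"spin":[0,0,0,0,0,0,0]}' 5
python3 plan.py .6115 -.0535 159 114 .5735 -.063 9
python3 plan.py .6115 -.0535 114 69 .5865 -.0275 9
python3 plan.py .6115 -.0535 69 24 .612 -.0175 9
python3 plan.py .6115 -.0535 24 -21 .6375 -.0285 9
```

```text
t: 15.3
eef_pos: [0.5736, -0.0633, 0.0631]
ee_rot: [0.338, 1.57, -0.005]
force: [-0.6, -0.2, 0.1]
width: 0.0004
154.0 [0.004, 0.026] spin -0.111 [ 0.5755 -0.0498]
149.0 [0.005, 0.033] spin -0.222 [ 0.5759 -0.0467]
144.0 [0.006, 0.039] spin -0.333 [ 0.5766 -0.0436]
139.0 [0.008, 0.045] spin -0.444 [ 0.5776 -0.0406]
134.0 [0.011, 0.051] spin -0.556 [ 0.5789 -0.0377]
129.0 [0.014, 0.056] spin -0.667 [ 0.5804 -0.0349]
124.0 [0.017, 0.061] spin -0.778 [ 0.5821 -0.0323]
119.0 [0.021, 0.066] spin -0.889 [ 0.5841 -0.0298]
114.0 [0.026, 0.071] spin -1.0 [ 0.5863 -0.0275]
109.0 [0.004, 0.004] spin -0.111 [ 0.5886 -0.0254]
104.0 [0.009, 0.008] spin -0.222 [ 0.5911 -0.0235]
99.0 [0.015, 0.011] spin -0.333 [ 0.5938 -0.0219]
94.0 [0.02, 0.014] spin -0.444 [ 0.5967 -0.0205]
89.0 [0.026, 0.016] spin -0.556 [ 0.5996 -0.0193]
84.0 [0.032, 0.018] spin -0.667 [ 0.6026 -0.0184]
79.0 [0.038, 0.02] spin -0.778 [ 0.6057 -0.0177]
74.0 [0.045, 0.02] spin -0.889 [ 0.6089 -0.0174]
69.0 [0.051, 0.02] spin -1.0 [ 0.612  -0.0173]
64.0 [0.006, 0.0] spin -0.111 [ 0.6152 -0.0175]
59.0 [0.013, -0.001] spin -0.222 [ 0.6183 -0.0179]
54.0 [0.019, -0.002] spin -0.333 [ 0.6214 -0.0186]
49.0 [0.025, -0.004] spin -0.444 [ 0.6244 -0.0196]
44.0 [0.031, -0.007] spin -0.556 [ 0.6273 -0.0209]
39.0 [0.036, -0.01] spin -0.667 [ 0.6301 -0.0224]
34.0 [0.041, -0.013] spin -0.778 [ 0.6327 -0.0241]
29.0 [0.046, -0.017] spin -0.889 [ 0.6352 -0.0261]
24.0 [0.051, -0.022] spin -1.0 [ 0.6375 -0.0283]
19.0 [0.004, -0.004] spin -0.111 [ 0.6396 -0.0306]
14.0 [0.008, -0.009] spin -0.222 [ 0.6415 -0.0331]
9.0 [0.011, -0.015] spin -0.333 [ 0.6431 -0.0358]
4.0 [0.014, -0.02] spin -0.444 [ 0.6445 -0.0387]
-1.0 [0.016, -0.026] spin -0.556 [ 0.6457 -0.0416]
-6.0 [0.018, -0.032] spin -0.667 [ 0.6466 -0.0446]
-11.0 [0.02, -0.038] spin -0.778 [ 0.6473 -0.0477]
-16.0 [0.02, -0.045] spin -0.889 [ 0.6476 -0.0509]
-21.0 [0.02, -0.051] spin -1.0 [ 0.6477 -0.054 ]
```

The stop can't come before θ≈63° even in the extreme case, so two full calls are safe. After that I'll take short steps and watch the force.

```bash

python3 -m handwheel '{"gripper":[-1,-1,-1,-1,-1,-1,-1,-1,-1,-1,-1,-1,-1],"travel":[[0.002,0.008,0],[0.003,0.014,0],[0.004,0.02,0],[0.004,0.026,0],[0.005,0.033,0],[0.006,0.039,0],[0.008,0.045,0],[0.011,0.051,0],[0.014,0.056,0],[0.017,0.061,0],[0.021,0.066,0],[0.026,0.071,0],[0.026,0.071,0]],"spin":[0,0,0,-0.11,-0.22,-0.33,-0.44,-0.56,-0.67,-0.78,-0.89,-1,-1]}' 5
python3 -m handwheel '{"gripper":[-1,-1,-1,-1,-1,-1,-1,-1],"travel":[[0.004,0.004,0],[0.009,0.008,0],[0.015,0.011,0],[0.02,0.014,0],[0.026,0.016,0],[0.032,0.018,0],[0.038,0.02,0],[0.038,0.02,0]],"spin":[-0.11,-0.22,-0.33,-0.44,-0.56,-0.67,-0.78,-0.78]}' 5

```

```text
t: 16.6
eef_pos: [0.586, -0.0276, 0.0626]
ee_rot: [-1.649, 1.57, -2.778]
force: [-1.8, -1.2, 0.5]
width: 0.0003
t: 17.4
eef_pos: [0.6048, -0.0178, 0.0624]
ee_rot: [-1.297, 1.57, -3.036]
force: [-1.7, -1.0, -0.4]
width: 0.0005
```

```bash

python3 -m handwheel '{"gripper":[-1,-1,-1,-1,-1],"travel":[[0.004,0,0],[0.007,0,0],[0.01,0,0],[0.013,0,0],[0.013,0,0]],"spin":[-0.06,-0.11,-0.17,-0.22,-0.22]}' 5
python3 plan.py .6115 -.0535 69 24 .612 -.0175 9|sed -n 1,4p
```

```text
t: 17.9
eef_pos: [0.6115, -0.0176, 0.0625]
ee_rot: [-2.439, 1.57, 1.934]
force: [-1.6, 1.2, 0.1]
width: 0.0006
64.0 [0.006, 0.0] spin -0.111 [ 0.6152 -0.0175]
59.0 [0.013, -0.001] spin -0.222 [ 0.6183 -0.0179]
54.0 [0.019, -0.002] spin -0.333 [ 0.6214 -0.0186]
49.0 [0.025, -0.004] spin -0.444 [ 0.6244 -0.0196]
```

```bash

python3 -m handwheel '{"gripper":[-1,-1,-1,-1,-1],"travel":[[0.003,0,0],[0.006,0,0],[0.01,0,0],[0.013,-0.001,0],[0.013,-0.001,0]],"spin":[-0.06,-0.11,-0.17,-0.22,-0.22]}' 5
```

```text
t: 18.4
eef_pos: [0.618, -0.0182, 0.0625]
ee_rot: [-1.757, 1.571, 2.443]
force: [-1.3, 0.6, -0.5]
width: 0.0006
```

```bash

python3 -m handwheel '{"gripper":[-1,-1,-1,-1,-1],"travel":[[0.003,0,0],[0.006,-0.001,0],[0.009,-0.002,0],[0.012,-0.003,0],[0.012,-0.003,0]],"spin":[-0.06,-0.11,-0.17,-0.22,-0.22]}' 5
```

```text
t: 18.9
eef_pos: [0.6239, -0.0198, 0.0624]
ee_rot: [-0.872, 1.57, -3.128]
force: [-1.0, 1.7, -0.2]
width: 0.0005
```

```bash

python3 -m handwheel '{"gripper":[-1,-1,-1,-1,-1],"travel":[[0.003,-0.001,0],[0.006,-0.003,0],[0.009,-0.004,0],[0.011,-0.006,0],[0.011,-0.006,0]],"spin":[-0.06,-0.11,-0.17,-0.22,-0.22]}' 5
```

```text
t: 19.4
eef_pos: [0.6297, -0.0227, 0.0625]
ee_rot: [-3.062, 1.571, 0.792]
force: [-0.8, 0.6, -1.1]
width: 0.0004
```

```bash

python3 -m handwheel '{"gripper":[-1,-1,-1,-1,-1],"travel":[[0.003,-0.002,0],[0.005,-0.003,0],[0.008,-0.005,0],[0.01,-0.007,0],[0.01,-0.007,0]],"spin":[-0.06,-0.11,-0.17,-0.22,-0.22]}' 5
```

```text
t: 19.9
eef_pos: [0.6347, -0.0262, 0.0625]
ee_rot: [-2.825, 1.571, 0.857]
force: [-1.8, 1.0, -1.1]
width: 0.0004
```

```bash

python3 -m handwheel '{"gripper":[-1,-1,-1,-1,-1],"travel":[[0.002,-0.002,0],[0.005,-0.004,0],[0.007,-0.007,0],[0.009,-0.009,0],[0.009,-0.009,0]],"spin":[-0.06,-0.11,-0.17,-0.22,-0.22]}' 5
```

```text
t: 20.4
eef_pos: [0.6391, -0.0308, 0.0625]
ee_rot: [-2.391, 1.571, 1.118]
force: [-1.2, 1.4, -0.0]
width: 0.0006
```

```bash

python3 -m handwheel '{"gripper":[-1,-1,-1,-1,-1],"travel":[[0.002,-0.003,0],[0.004,-0.006,0],[0.006,-0.008,0],[0.007,-0.011,0],[0.007,-0.011,0]],"spin":[-0.06,-0.11,-0.17,-0.22,-0.22]}' 5
```

```text
t: 20.9
eef_pos: [0.6427, -0.0363, 0.0625]
ee_rot: [-2.937, 1.57, 0.399]
force: [-0.1, 1.3, -1.8]
width: 0.0001
```

```bash

python3 -m handwheel '{"gripper":[-1,-1,-1,-1,-1],"travel":[[0.001,-0.003,0],[0.003,-0.006,0],[0.004,-0.009,0],[0.005,-0.011,0],[0.005,-0.011,0]],"spin":[-0.06,-0.11,-0.17,-0.22,-0.22]}' 5
```

```text
t: 21.4
eef_pos: [0.6455, -0.041, 0.0626]
ee_rot: [-2.428, 1.569, 0.735]
force: [-0.1, 5.1, -1.2]
width: 0.0006
```

The force rose to 5 N near θ≈-1°, which is likely the stop. I'll push a little further to confirm.

```bash

python3 -m handwheel '{"gripper":[-1,-1,-1],"travel":[[0,-0.002,0],[0.001,-0.004,0],[0.001,-0.004,0]],"spin":[-0.04,-0.08,-0.08]}' 5
python3 - <<'E'
from h import *
s=arm.get_state(); print(s['eef_pos'],s['force'],s['q'][5],np.degrees(np.arctan2(*rot(s['ee_rot'])[[1,0],2]))%180)
f=viewer.grab_frame('scene'); a=f['pixels'][150:290,210:400]; cv2.imwrite('pics/s7.png',cv2.resize(a,(800,590),interpolation=2))
E
```

```text
t: 21.7
eef_pos: [0.6463, -0.0431, 0.0626]
ee_rot: [-2.631, 1.569, 0.47]
force: [0.8, 5.4, -1.4]
width: 0.0009
[ 0.64629737 -0.04313182  0.06264264] [ 0.84032779  5.40514342 -1.38492374] -0.2744448926616264 177.64970228320024
```

View pics/s7.png

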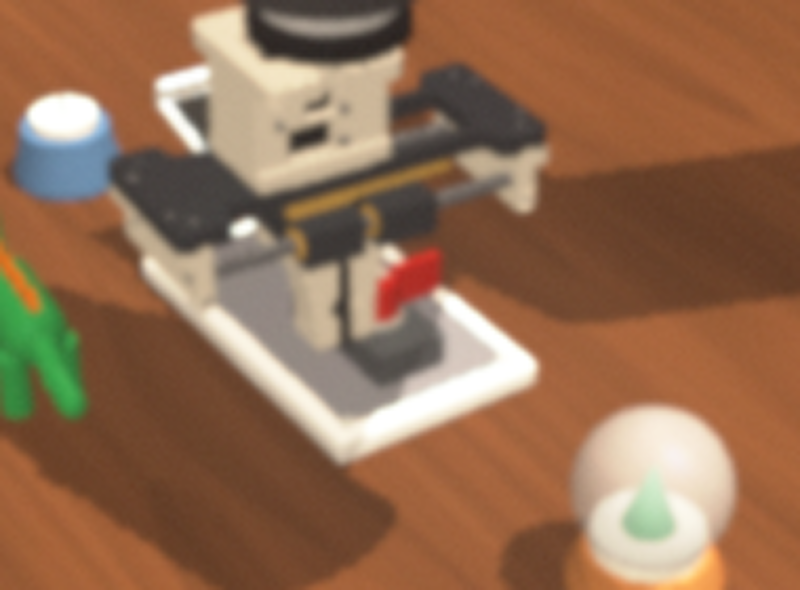

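```bash

python3 -m handwheel '{"gripper":[-1,-1,-1,-1,-1,-1,-1,-1,-1,-1,-1,-1,-1,-1,-1,-1,-1,-1],"travel":[[0,0.008,0],[0,0.014,0],[0,0.014,0.06],[0,0.014,0.14],[0,0.014,0.22],[0,0.014,0.3],[0,0.014,0.34],[-0.1,-0.05,0.34],[-0.18,-0.12,0.34],[-0.26,-0.18,0.34],[-0.34,-0.24,0.34],[-0.4,-0.3,0.34],[-0.45,-0.38,0.34],[-0.5,-0.46,0.34],[-0.5,-0.54,0.34],[-0.5,-0.6,0.34],[-0.5,-0.6,0.34],[-0.5,-0.6,0.34]],"spin":[0,0,0,0,0,0,0,0,0,0,0,0,0,0,0,0,0,0]}' 5
python3 - <<'E'
from h import *
f=viewer.grab_frame('top')
c=proj(f,[.612,-.0535,.055]); a=f['pixels'][int(c[1])-40:int(c[1])+40,int(c[0])-50:int(c[0])+50]
cv2.imwrite('pics/z3.png',cv2.resize(a,(750,600),interpolation=0)); h=cv2.cvtColor(a,cv2.COLOR_BGR2HSV)
m=(h[...,1]>150)&((h[...,0]<5)|(h[...,0]>172)); v,u=np.nonzero(m); print(topfit(f,np.c_[u+int(c[0])-50,v+int(c[1])-40]))
g=viewer.grab_frame('scene'); a=g['pixels'][150:290,210:400]; cv2.imwrite('pics/s8.png',cv2.resize(a,(800,590),interpolation=2))
for l in('globe','dinosaur','candle','stand'):
    for n,F in(('top',f),('scene',g)):
        for d in spotter.tip_of(n,l)[:1]: print(n,l,np.round(atz(F,d['at'],0),4))
for F,o in((f,'top0'),(g,'scene0')):
    d=cv2.absdiff(cv2.GaussianBlur(F['pixels'],(5,5),0),cv2.GaussianBlur(cv2.imread(f'pics/{o}.png'),(5,5),0)).max(2); cv2.imwrite(f'pics/d_{o}.png',d)
E
```

```text
t: 23.55
eef_pos: [0.395, -0.3444, 0.2324]
ee_rot: [-0.032, 1.57, 3.065]
force: [-0.3, 0.1, -0.2]
width: 0.0003
(array([ 0.60981772, -0.05571669]), np.float64(178.70327102357368), np.float64(-0.033124109231910184), np.float64(0.031818832780887756), 98)
top globe [0.5952 0.1478 0.    ]
scene globe [0.6037 0.147  0.    ]
top dinosaur [ 0.7714 -0.1543  0.    ]
scene dinosaur [ 0.7659 -0.1556  0.    ]
top candle [ 0.6456 -0.3197  0.    ]
scene candle [ 0.6609 -0.3301  0.    ]
top stand [ 0.6104 -0.0961  0.    ]
scene stand [ 0.6077 -0.1     0.    ]
```

View pics/z3.png

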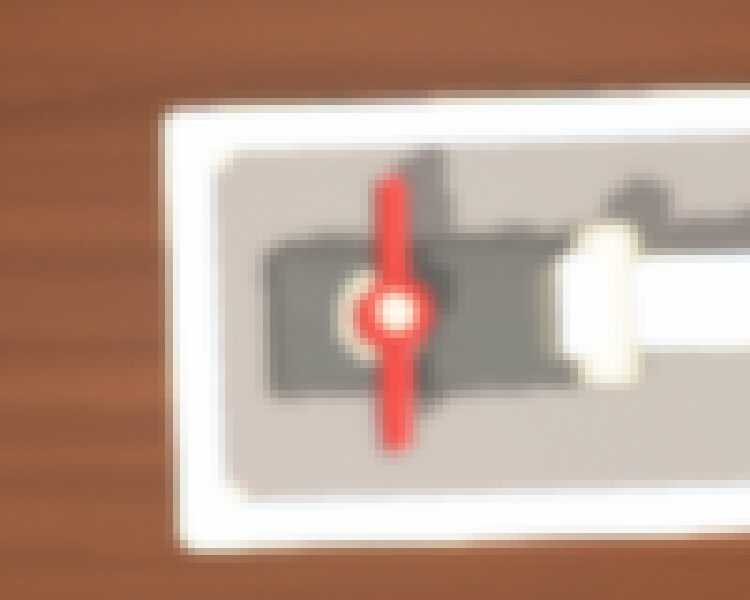

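View pics/s8.png

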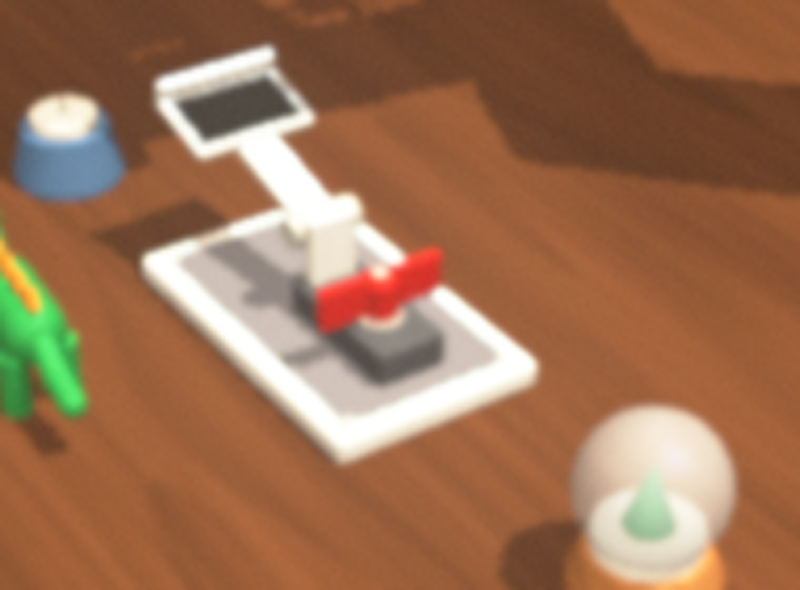

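```bash
python3 - <<'E'
from h import *
f=viewer.grab_frame('top'); b=cv2.imread('pics/top0.png'); a=np.vstack([b[150:290,260:580],f['pixels'][150:290,260:580]]); cv2.imwrite('pics/cmp.png',cv2.resize(a,None,fx=2.1,fy=2.1))
E
```

```text
(no output)
```

View pics/cmp.png

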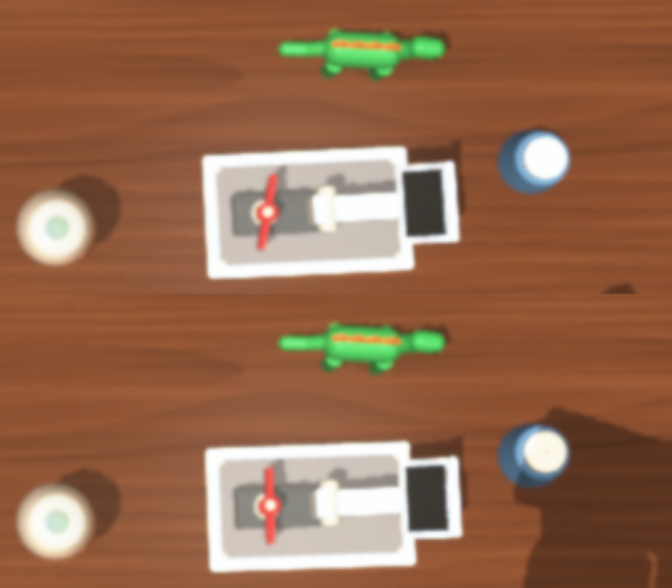

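The before-and-after comparison shows the ornaments at the same pixels; the candle at (533,160) is now only shaded by the arm. The stand has shifted about 2–3 mm and the wings are square to it, as expected at the stop. Handing in.

```bash
python3 -c "
from station import arm
print(arm.job_done(),arm.get_state()['t'])"
```

```text
the job is handed in; nothing more can be done
the job is handed in; nothing more can be done
```

I turned the thumbscrew clockwise to its stop in two strokes of the closed fingertip, about 350° (6.1 rad) in all. Then I drew the hand clear and handed the job in at about 24 s of the 61 s allowed.

- **Tightness:** The force on the tool stayed at about 1–2.5 N while the screw turned, then rose to 5.1 N and levelled off at 5.4 N. At that point the stand began to slide instead of the screw turning, so I take it to be at the stop. The wings ended within a few degrees of the stand's own x axis, which also fits a stop at 6.3 rad. I did not measure the joint value directly.
- **Stand:** It is flat, and slid about 2–3 mm when the screw met the stop.
- **Ornaments:** All three are at the same pixels as before in the top view. The network put the candle about 15 mm from its first estimate, but the pictures show it only in the arm's shadow and not moved.

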